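# Reload the carton stapler

### The job

Load the staple strip from the mesh tray into the open magazine channel of the blue carton stapler: slide it back against the spring follower until its front end drops behind the orange lip, flat on the channel floor, and let go of it. Then pull the red tab forward until the cover rail is fully closed over the loaded strip. Be gentle with the strip, never forcing it against the stapler (keep under about 25 N), and leave the other things where they are.

Things in the scene. Friction and masses are not known exactly. Their poses are not given: they have to be found in the camera images.
- stapler: Blue carton stapler fixed to the console, base 270 x 76 mm, drive arm swung up at its rear and not used. Origin: underside, on the centre line; x runs along the magazine from nose (-x) to rear (+x), y across, z up. The magazine (channel, lip, follower, rail, tab) sits somewhere up to 7.5 mm to either side (y) of the centre line, held by 60 N friction; no pose shows where: find it by feel or by eye.
- mag_mid (a point): Nominal middle of the channel floor: stapler x = 0, centre line, 40 mm up; true channel is up to 7.5 mm to either side in y, parallel to x. Steel channel, open above, x = -52 to +150 mm, 15 mm wide inside; walls 7 mm thick, 8 mm high (tops 48 mm up). Strip held 4 to 8 mm above the floor is between the walls yet clears the lip; lying on the floor, its top 12 mm stand above the walls.
- mag_lip (a point): Nominal middle of the top inner edge of the orange lip that closes the channel's front (nose) end: stapler x = -48 mm, 44 mm up (y offset as the channel). 4 mm high above the floor, 4 mm thick; the loaded strip's front end rests against its inner face. The whole magazine is sprung upward on the base: above about 6 N downward it sinks, 3 N per mm, up to 4 mm, and comes back.
- follower (a joint): Black spring follower block filling the channel, top 60 mm above the console. Value: how far it is pushed back (to +x), m; 0 at rest (front face at stapler x = +30 mm), hard stop at 0.024. Its spring pushes to the nose: 2 N at rest plus 0.2 N per mm. About 0.012 with the strip loaded.
- rail (a joint): Aluminium cover rail 75 mm long, 34 wide, top 65 mm up, slides along x. Value: how far open, m; 0 closed (hard stop), max 0.09; starts 0.073 to 0.088. Front edge at stapler x = -15 mm + value. Red tab on it, 26 (x) x 14 (y) x 24 mm tall, 65 to 89 mm up, centred at stapler x = value, y = the magazine's side offset. About 4 N moves it; it stays where left. Gap above a seated strip 2 mm.
- strip_c (a point): Centre (mid-length, 10 mm above the underside) of the loose steel staple strip, 90 long (x) x 13 wide (y) x 20 mm tall (z), about 80 g, legs down; either end may lead. It starts on the tray floor (4 mm up). Properly loaded, this point is at stapler x = -3 mm, 50 mm above the console.
- tray: Black steel mesh tray 300 (x) x 420 (y) mm, fixed, floor top 4 mm up, rim 14 mm high. Origin: underside centre.
- bowl: Bystander: grey ceramic key bowl, 124 mm across, 50 mm high, in the tray. Origin: underside centre.
- keys: Bystander: steel key ring, 38 mm across, with two keys reaching 65 mm to its +x, flat in the tray. Origin: centre of the ring, underside.
- pen: Bystander: white parcel scanner pen, 148 mm long (x), 20 mm wide, 16 mm tall, in the tray. Origin: underside near the middle.
- torch: Bystander: yellow torch, 130 mm long (x), 29 mm thick, in the tray. Origin: underside, mid-length about 5 mm to -x.
- case: Bystander: black hard sunglasses case, 155 x 60 x 46 mm, in the tray. Origin: underside centre.
There are look-alikes about, which are no part of the job. What is meant by the part that bears strip_c is not pink or yellow, and is the larger of those in its own colour.

How it is judged:
By the outcome, as a careful person would: the job done as asked, in the order asked, and still so for the second after the job is handed in, with the robot touching nothing.
It also fails if it takes over 72 s, if anything falls off the work surface, if the arm or the gripper's body presses on something with over 40 N, if the wrist force passes 120 N, or if a joint passes its speed limit or range.

### The arm

A 7-joint arm with a two-finger parallel gripper is mounted at the origin on the work surface. World frame = base frame: x ahead of the robot, y to its left, z up, the work surface at z = 0. Lengths are in m, angles in rad, forces in N, time in s.
With the tool pointing down it reaches from about 0.35 to 0.9 m from the base axis. Payload 8.1 kg.
Tool frame: the origin (TCP) lies between the finger pads; the fingertips stand 17 mm ahead of it and the grasp point (between the pads) lies 2 mm behind it; z points along the fingers, y is the line along which they close (so a half turn about z gives the same grasp; the last joint's range is limited). The gripper opens to 92 mm and grips with 3 to 60 N. Pads are 19 mm wide; open, the fingers measure 130 mm over their backs; the gripper's body (75 mm by 190 mm) begins 47 mm behind the grasp point.
Start: joints at [-0.103, 0.434, 0.025, 1.573, -0.012, 1.134, -0.075], TCP at [0.625, -0, 0.244] pointing down, gripper open.
Joint ranges: [-2.62, 2.62], [-0.44, 2.09], [-1.27, 1.32], [0.08, 2.57], [-1.32, 4.46], [0.12, 2], [-2.74, 2.74]. Speed limits (rad/s): [2.22, 2.22, 3.01, 3.01, 3.14, 3.14, 3.14].

### API

Orientations are given as a rotation vector (axis times angle).
In Python, from cell import observe, get_image, calibration, sign_off, look_for, regions_of, landmark_of gives the robot as it stands.
- The arm moves only by the tool jog_arm, never from a script. Its argument "plan" is a list of rows, each an object with "offset": the shift along the tool's x, y, z normalised to -1 to 1, where 1 is 0.15 m, a list of three; "twist": the turn, a rotation vector about the tool's x, y, z normalised to -1 to 1, where 1 is 2 pi rad, a list of three; "fingers": the gripper command: -1 is shut, 1 is fully open, values between are in proportion. In form: [{"offset": [x, y, z], "twist": [ax, ay, az], "fingers": fingers}, ...]. A call has 1 to 20 rows; each row is the pose to reach, as a shift and turn from the pose commanded when the call began, along the tool's axes at that moment, turning the shorter way round; what a row does not reach only later rows make up. A row lasts 1/8 s, in which the tool goes at most 62.5 mm and 10.7 degrees, less where a joint would pass 70% of its speed; a pose out of reach is approached as far as the arm can. A call with a number of a shift or a turn outside -1 to 1 is refused whole. A call with a gripper value outside its range is refused whole. The fingers move at their own pace and stop on an object; "newtons" is the grip in N (left out, the last holds). Time passes only in rows, so rows that repeat a pose let the fingers close. It gives the time, the measured TCP pose, the force, the opening and the grip force at its end, in the units of the state.
- observe(): the state, without advancing time (a new reading comes with each control period).
- get_image(name): name is "scene" or "side" or "wrist"; returns the picture (384x512x3 uint8, red, green, blue); there is no depth.
- calibration(name): a dict with "fov_y" (degrees; the focal length in pixels is half the picture's height over the tangent of half this angle, whatever the lens; pixels are square), "cx", "cy" (the principal point, pixels), "position" and "attitude" of the camera in the world. Camera axes: x right, y down, z forward; pixel columns grow to the right and rows downward; lengths in m; the calibration is good to about 2 mm. A picture is of the moment at which its call begins: read the wrist's pose just before it. calibration takes no time and is no camera call; for the wrist camera it gives the pose at the moment of the call.
- sign_off(): hands the job in; it is judged then, once.
Trained networks look in the newest picture that a camera, given by its name, has taken for a name from the list of things; names that differ only in an ending like _2 or _b are one class to them, and where a whole thing is asked for, a point or a joint stands for the part that bears it (a point fixed in the world has none). Each returns a list of dicts, best first, with "conf" (0 to 1); they miss things now and then, are a little off and sometimes report something else, mostly with a low value. They report only what shows in the picture. A call takes as long as a camera call. They do not tell look-alikes from the thing itself.
- look_for(thing, camera): "box" ([left, top, width, height] as shares, 0 to 1, of the picture: columns of its width, rows of its height, round what is visible of it).
- regions_of(thing, camera): "region" (384x512 bool, what is visible of it) and "box" ([left, top, width, height] as shares, 0 to 1, of the picture: columns of its width, rows of its height, round what is visible of it).
- landmark_of(thing, camera): "at" ([row, column] as shares, 0 to 1, of the picture: columns of its width, rows of its height: a listed point, or the origin of a listed thing).
The state is a dict: "clock": time; "joints": joint angles; "dq": joint speeds; "joint_efforts": joint torques, N m; "position": TCP position; "ee_rot": TCP orientation; "force": force on the tool from outside, world axes, zero at the start; "ft_torque": the same for the moment, N m; "width": opening from 0.0 (shut) to 1.0 (fully open); "gripper_force": force on a finger pad.
Only numpy, scipy, OpenCV 4.12 (cv2) and the standard library are available. Lean on these libraries where they do the work, as an engineer would, in place of code of your own. Each camera call takes 0.05 s, during which the arm holds its last target. There are 200 camera calls.

## Working session

There is one attempt and no reset: what is moved stays moved. The work goes in short steps, Python scripts to look and compute and a tool call to move; the robot and the scene stay as the last step left them, time stands still between calls to the robot, and variables do not carry over. Pictures are saved under pics/ and viewed, at most 10 in all, crops included, and the job is handed in when it is done.

Besides the shell and the picture viewer there is one more tool, called after ">>>" in YAML: its name, and indented under it one key for each argument. jog_arm: Moves the arm, as the interface text tells. Scaled input: -1 to 1 covers 0.15 m each way for a shift and 2 pi rad each way for a turn. Its arguments: {"type":"object","properties":{"plan":{"type":"array","items":{"type":"object","properties":{"offset":{"type":"array","items":{"type":"number","minimum":-1,"maximum":1}},"twist":{"type":"array","items":{"type":"number","minimum":-1,"maximum":1}},"fingers":{"type":"number"}}}},"newtons":{"type":"number"}},"required":["plan"]}

```bash
mkdir -p pics; cat > h.py <<'E'
import numpy as np,cv2
from scipy.spatial.transform import Rotation as R
from cell import *
def cam(n):
    c=calibration(n); f=192/np.tan(np.radians(c['fov_y'])/2)
    return c,f
def rot(a):
    a=np.array(a,float)
    if a.shape==(3,3): return a
    return (R.from_rotvec(a) if a.size==3 else R.from_quat(a)).as_matrix()
def ray(n,rc,c=None):
    c=c or calibration(n); f=192/np.tan(np.radians(c['fov_y'])/2)
    d=np.array([(rc[1]-c['cx'])/f,(rc[0]-c['cy'])/f,1.]); return np.array(c['position']),rot(c['attitude'])@d
def onz(n,rc,z,c=None):
    p,d=ray(n,rc,c); return p+d*(z-p[2])/d[2]
def proj(n,X,c=None):
    c=c or calibration(n); f=192/np.tan(np.radians(c['fov_y'])/2)
    q=(np.atleast_2d(X)-c['position'])@rot(c['attitude']); return np.c_[q[:,1]/q[:,2]*f+c['cy'],q[:,0]/q[:,2]*f+c['cx']]
def save(n,name):
    im=get_image(n); cv2.imwrite('pics/'+name,im[...,::-1]); return im
E
python3 - <<'E'
from h import *
print(observe())
ims=[]
for n in ['scene','side','wrist']:
    print(n,calibration(n)); im=save(n,n+'0.png'); ims.append(im)
    for t in ['strip_c','stapler','mag_mid','mag_lip','rail','follower','bowl','tray']:
        for l in landmark_of(t,n)[:4] if t not in('rail','follower') else []: print(t,'pt',np.round(np.array(l['at'])*[384,512],1),round(l['conf'],2))
        if t in('strip_c','rail','follower'):
            for l in look_for(t,n)[:4]: print(t,'box',np.round(np.array(l['box'])*[512,384,512,384],1),round(l['conf'],2))
E
```

```text
{'clock': 0.0, 'joints': array([-0.10262726,  0.4352094 ,  0.02492475,  1.57412904, -0.01159416,
        1.13395232, -0.07506027]), 'dq': array([-4.92738706e-04, -1.01143829e-03,  3.61297195e-05,  1.04180613e-04,
        1.60632601e-03, -3.49269534e-04, -8.70267388e-04]), 'joint_efforts': array([ 3.89017032e-04, -6.67853522e+01,  9.84863900e-01, -3.14464223e+01,
       -6.05165795e-02,  4.27553023e-02,  1.12382318e-04]), 'position': array([ 6.24511876e-01, -1.24269855e-05,  2.42940458e-01]), 'ee_rot': array([-2.22068217e+00, -2.22077782e+00,  1.85937894e-03]), 'force': array([ 0.16142977,  0.30152501, -0.64428646]), 'ft_torque': array([ 0.01412507,  0.00298941, -0.01364973]), 'gripper_force': 0.0, 'width': 1.0001219344756125}
scene {'fov_y': 49.24519046512086, 'cx': 252.37269523776968, 'cy': 183.6117487223564, 'position': array([1.1146783 , 0.34366836, 0.82585535]), 'attitude': array([-1.51522158, -2.13809453,  0.80725956])}
strip_c pt [165.5 353.1] 0.67
strip_c pt [280.6 269.4] 0.64
strip_c pt [163. 223.] 0.59
strip_c pt [210.7 281.4] 0.46
strip_c box [291.3 161.4  23.6   8.3] 0.54

[... 944 characters left out ...]
p pt [128.4 254.3] 0.88
rail box [250.4  82.7  13.9  13.5] 0.48
bowl pt [297.  165.7] 0.81
bowl pt [224.9 241.5] 0.41
tray pt [269.  208.6] 0.61
tray pt [297.5 163.2] 0.43
wrist {'fov_y': 59.73164576734415, 'cx': 259.142210067956, 'cy': 196.83079775537436, 'position': array([0.62455711, 0.07990612, 0.38593676]), 'attitude': array([ 2.84379777e+00, -1.46199584e-03, -6.58235197e-04])}
strip_c pt [168.2  67.5] 0.69
strip_c box [ 39.8 150.6  51.3  40.1] 0.86
strip_c box [103.8   1.6  25.6   7.5] 0.47
stapler pt [278.2 175.7] 0.7
mag_mid pt [295.2 168.8] 0.6
mag_lip pt [262.7 162.1] 0.78
rail box [157.6 342.4  31.   15.2] 0.52
follower box [168.5 319.   11.9  25.7] 0.83
bowl pt [296.8 166. ] 0.26
```

```bash
python3 - <<'E'
import cv2,numpy as np
a=[cv2.imread(f'pics/{n}0.png') for n in('scene','side','wrist')]
s=cv2.resize(a[0],(800,600),interpolation=cv2.INTER_CUBIC);cv2.imwrite('pics/s1.png',s)
cv2.imwrite('pics/s2.png',cv2.resize(a[1],(800,600),interpolation=cv2.INTER_CUBIC))
cv2.imwrite('pics/s3.png',cv2.resize(a[2],(800,600),interpolation=cv2.INTER_CUBIC))
E
```

```text
(no output)
```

View pics/s1.png

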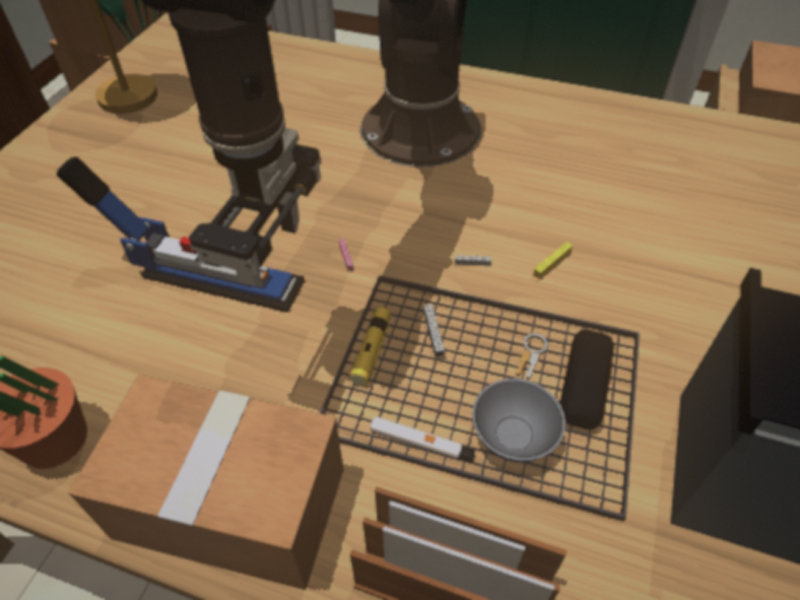

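View pics/s2.png

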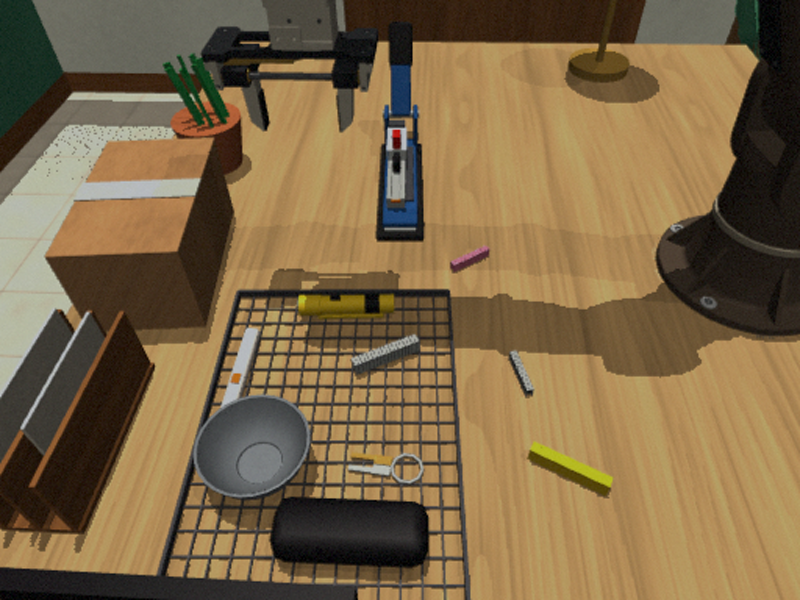

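View pics/s3.png

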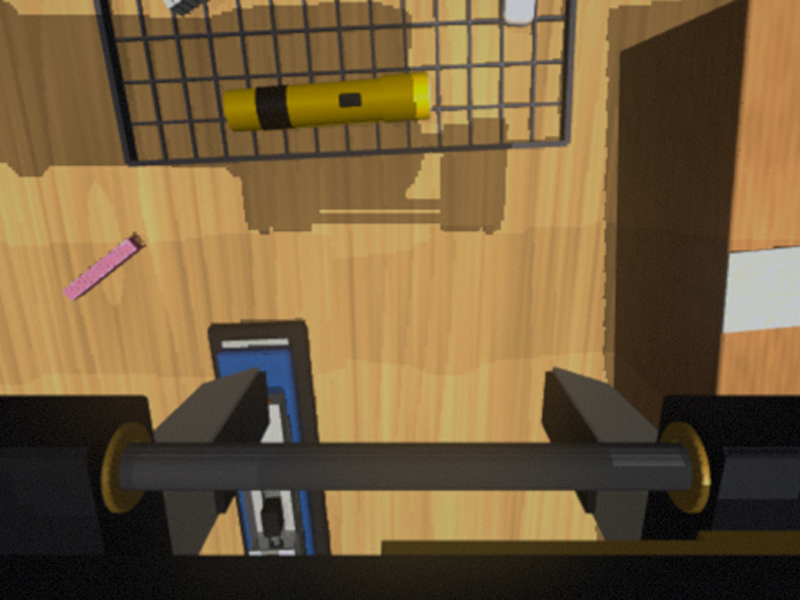

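The pictures show the large grey strip in the tray at scene (277,210) and side (247,226). The smaller grey one, the pink one and the yellow one lie on the table. The stapler's nose points to +y, at side (257,150).

```bash
python3 - <<'E'
from h import *
def tri(a,b):
    (p,d),(q,e)=a,b; s,t=np.linalg.lstsq(np.c_[d,-e],q-p,rcond=None)[0]; return (p+d*s+q+e*t)/2,np.linalg.norm(p+d*s-q-e*t)
print(onz('scene',(210.7,281.4),.014),onz('side',(224.9,247.1),.014))
for n,rc in(('scene',(210,277)),('side',(226,247))):
    get_image(n)
    for r in regions_of('strip_c',n):
        m=np.argwhere(r['region']); c=m.mean(0)
        if np.linalg.norm(c-rc)<15:
            P=np.array([onz(n,x,.02)[:2] for x in m]); mu=P.mean(0); w,v=np.linalg.eigh(np.cov(P.T)); a=v[:,1]
            t=(P-mu)@a; print(n,r['conf'],len(m),mu,'yaw',np.degrees(np.arctan2(a[1],a[0])),np.ptp(t),np.ptp((P-mu)@v[:,0]))
    for n2,z in (('mag_mid',.04),('mag_lip',.044),('stapler',0)):
        for l in landmark_of(n2,n)[:1]: print(n,n2,onz(n,np.array(l['at'])*[384,512],z),l['conf'])
E
```

```text
[0.51132913 0.19627976 0.014     ] [0.51419003 0.186315   0.014     ]
scene 0.6 256 [0.51884541 0.18740042] yaw -151.70116695332612 0.09889648326169462 0.02009271319284567
scene mag_mid [ 0.51430239 -0.14923776  0.04      ] 0.57
scene mag_lip [ 0.5138801  -0.09974598  0.044     ] 0.87
scene stapler [ 0.51325147 -0.15270259  0.        ] 0.73
side 0.6 448 [0.51570872 0.19535665] yaw -150.89387896905342 0.08946244406555146 0.02759589938527343
side mag_mid [ 0.51133505 -0.139107    0.04      ] 0.76
side mag_lip [ 0.51489097 -0.09567447  0.044     ] 0.74
side stapler [ 0.50569186 -0.15055657  0.        ] 0.81
```

>>> jog_arm:
  plan:
    - {"offset": [0.9, -0.73, 0.2], "twist": [0, 0, 0.169], "fingers": 0.2}
    - {"offset": [0.9, -0.73, 0.2], "twist": [0, 0, 0.169], "fingers": 0.2}
    - {"offset": [0.9, -0.73, 0.2], "twist": [0, 0, 0.169], "fingers": 0.2}
    - {"offset": [0.9, -0.73, 0.2], "twist": [0, 0, 0.169], "fingers": 0.2}
    - {"offset": [0.9, -0.73, 0.2], "twist": [0, 0, 0.169], "fingers": 0.2}
    - {"offset": [0.9, -0.73, 0.2], "twist": [0, 0, 0.169], "fingers": 0.2}
    - {"offset": [0.9, -0.73, 0.2], "twist": [0, 0, 0.169], "fingers": 0.2}
    - {"offset": [0.9, -0.73, 0.2], "twist": [0, 0, 0.169], "fingers": 0.2}

```text
clock: 3.0
position: [0.5155, 0.135, 0.2138]
ee_rot: [-3.039, -0.795, -0.0]
force: [-0.0, -0.3, 0.1]
width: 0.598
gripper_force: 0.0
```

```bash
cat > m.py <<'E'
from h import *
def strip(n='wrist',z=.024,near=None):
    c=calibration(n); im=get_image(n)
    for r in regions_of('strip_c',n):
        m=np.argwhere(r['region']).astype(float)
        P=np.array([onz(n,x,z,c)[:2] for x in m]); mu=P.mean(0)
        (cx,cy),(w,h),a=cv2.minAreaRect(P.astype(np.float32)*1000)
        if w<h: w,h,a=h,w,a+90
        print(n,round(r['conf'],2),len(m),mu.round(4),'rect',round(cx,1),round(cy,1),'len',round(w,1),round(h,1),'yaw',round(a,1))
    return im
E
python3 - <<'E'
from m import *
o=observe();print(o['clock'],o['position'],rot(o['ee_rot'])[:,0])
im=strip();cv2.imwrite('pics/w1.png',cv2.resize(im[...,::-1],(800,600)))
E
```

```text
3.0 [0.51552747 0.13504081 0.21378203] [8.71854046e-01 4.89765771e-01 1.07117636e-04]
wrist 0.87 1415 [0.5163 0.1882] rect 515.5 187.8 len 90.9 16.9 yaw 28.9
wrist 0.68 725 [0.3255 0.3237] rect 324.3 324.6 len 72.1 14.3 yaw 152.9
wrist 0.64 216 [ 0.3925 -0.01  ] rect 392.0 -10.0 len 29.6 11.8 yaw 32.4
wrist 0.23 1307 [0.5225 0.398 ] rect 513.6 400.9 len 79.7 21.7 yaw 0.7
```

View pics/w1.png

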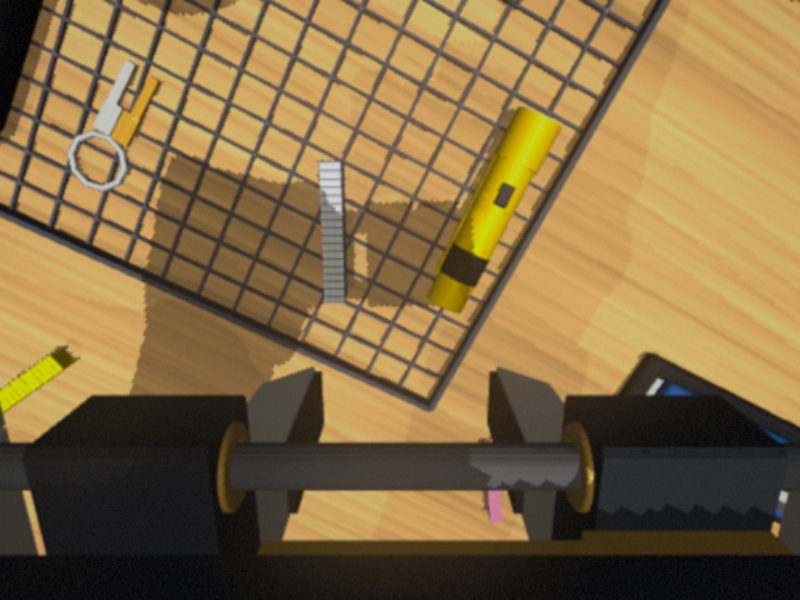

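>>> jog_arm:
  plan:
    - {"offset": [0.173, -0.308, 0.6], "twist": [0, 0, 0], "fingers": 0.1}
    - {"offset": [0.173, -0.308, 0.6], "twist": [0, 0, 0], "fingers": 0.1}
    - {"offset": [0.173, -0.308, 0.6], "twist": [0, 0, 0], "fingers": 0.1}
    - {"offset": [0.173, -0.308, 0.6], "twist": [0, 0, 0], "fingers": 0.1}
    - {"offset": [0.173, -0.308, 0.6], "twist": [0, 0, 0], "fingers": 0.1}

```text
clock: 3.72
position: [0.5168, 0.1872, 0.1252]
ee_rot: [-3.041, -0.789, -0.004]
force: [-0.1, 0.3, -1.0]
width: 0.549
gripper_force: 0.0
```

```bash
python3 - <<'E'
from m import *
o=observe();p=o['position'];Rm=rot(o['ee_rot']);print(o['clock'],p,np.degrees(np.arctan2(Rm[1,0],Rm[0,0])))
im=strip(); cv2.imwrite('pics/w2.png',im[...,::-1])
# top-surface check: project expected outline
c=calibration('wrist')
for yaw in (28.9,):
    a=np.radians(yaw);u=np.array([np.cos(a),np.sin(a),0]);v=np.array([-u[1],u[0],0])
    q=[np.array([.5155,.188,.024])+s*.045*u+t*.0065*v for s,t in((1,1),(1,-1),(-1,-1),(-1,1))]
    pp=proj('wrist',np.array(q),c); print(pp.round(1).tolist())
d=im.copy();cv2.polylines(d,[np.round(pp[:,::-1]).astype(int)],True,(255,0,0));cv2.imwrite('pics/w2o.png',cv2.resize(d[100:320,130:390,::-1],None,fx=2.6,fy=2.6,interpolation=cv2.INTER_NEAREST))
E
```

```text
3.725 [0.51680303 0.18716255 0.12521895] 29.085223200508178
wrist 0.58 1937 [0.5167 0.1896] rect 515.4 188.7 len 90.9 13.7 yaw 29.2
[[144.7, 249.8], [144.8, 267.7], [256.8, 266.6], [256.7, 250.4]]
```

View pics/w2o.png

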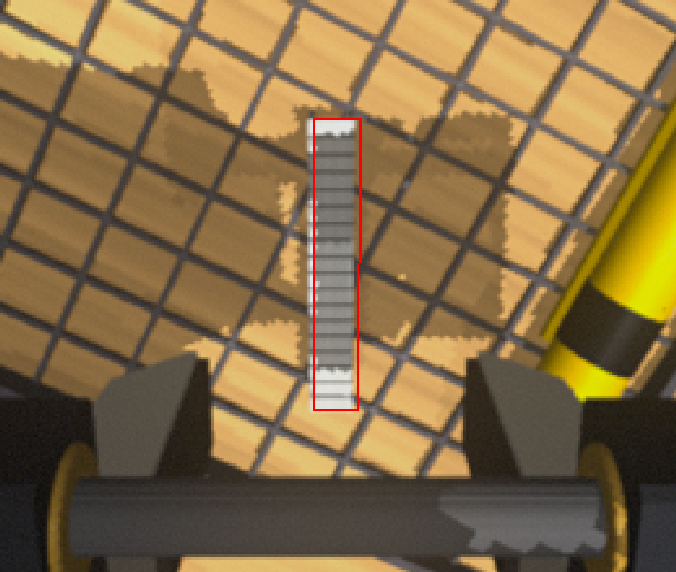

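>>> jog_arm:
  plan:
    - {"offset": [0, -0.004, 0.3], "twist": [0, 0, 0], "fingers": 0.0}
    - {"offset": [0, -0.004, 0.5], "twist": [0, 0, 0], "fingers": 0.0}
    - {"offset": [0, -0.004, 0.62], "twist": [0, 0, 0], "fingers": 0.0}
    - {"offset": [0, -0.004, 0.62], "twist": [0, 0, 0], "fingers": 0.0}
    - {"offset": [0, -0.004, 0.62], "twist": [0, 0, 0], "fingers": 0.0}
    - {"offset": [0, -0.004, 0.62], "twist": [0, 0, 0], "fingers": 0.0}
  newtons: 25

```text
clock: 4.58
position: [0.5162, 0.1887, 0.0319]
ee_rot: [-3.04, -0.79, -0.003]
force: [-0.4, 0.6, 0.2]
width: 0.503
gripper_force: 0.0
```

>>> jog_arm:
  plan:
    - {"offset": [0, 0, 0], "twist": [0, 0, 0], "fingers": -1}
    - {"offset": [0, 0, 0], "twist": [0, 0, 0], "fingers": -1}
    - {"offset": [0, 0, 0], "twist": [0, 0, 0], "fingers": -1}
    - {"offset": [0, 0, 0], "twist": [0, 0, 0], "fingers": -1}
    - {"offset": [0, 0, 0], "twist": [0, 0, 0], "fingers": -1}
    - {"offset": [0, 0, 0], "twist": [0, 0, 0], "fingers": -1}

```text
clock: 5.32
position: [0.5154, 0.1885, 0.0307]
ee_rot: [3.04, 0.791, 0.0]
force: [-0.9, -0.4, 1.0]
width: 0.135
gripper_force: 25.0
```

>>> jog_arm:
  plan:
    - {"offset": [0, 0, -0.2], "twist": [0, 0, 0], "fingers": -1}
    - {"offset": [0, 0, -0.45], "twist": [0, 0, 0], "fingers": -1}
    - {"offset": [0, 0, -0.7], "twist": [0, 0, 0], "fingers": -1}
    - {"offset": [-0.2, 0.35, -1], "twist": [0, 0, -0.02], "fingers": -1}
    - {"offset": [-0.49, 0.873, -1], "twist": [0, 0, -0.169], "fingers": -1}
    - {"offset": [-0.49, 0.873, -1], "twist": [0, 0, -0.169], "fingers": -1}
    - {"offset": [-0.49, 0.873, -1], "twist": [0, 0, -0.169], "fingers": -1}
    - {"offset": [-0.49, 0.873, -1], "twist": [0, 0, -0.169], "fingers": -1}
    - {"offset": [-0.49, 0.873, -1], "twist": [0, 0, -0.169], "fingers": -1}
    - {"offset": [-0.49, 0.873, -1], "twist": [0, 0, -0.169], "fingers": -1}
    - {"offset": [-0.49, 0.873, -1], "twist": [0, 0, -0.169], "fingers": -1}

```text
clock: 6.7
position: [0.5149, 0.0383, 0.1807]
ee_rot: [-2.226, -2.217, 0.0]
force: [0.6, -0.2, -1.1]
width: 0.138
gripper_force: 25.0
```

>>> jog_arm:
  plan:
    - {"offset": [-0.93, 0.467, -0.333], "twist": [0, 0, 0], "fingers": -1}
    - {"offset": [-0.93, 0.467, -0.333], "twist": [0, 0, 0], "fingers": -1}
    - {"offset": [-0.93, 0.467, -0.333], "twist": [0, 0, 0], "fingers": -1}
    - {"offset": [-0.93, 0.467, -0.333], "twist": [0, 0, 0], "fingers": -1}
    - {"offset": [-0.93, 0.467, -0.333], "twist": [0, 0, 0], "fingers": -1}
    - {"offset": [-0.93, 0.467, -0.333], "twist": [0, 0, 0], "fingers": -1}

```text
clock: 7.45
position: [0.5845, -0.0995, 0.2302]
ee_rot: [-2.219, -2.222, 0.0]
force: [0.2, 0.9, -0.8]
width: 0.135
gripper_force: 25.0
```

```bash
python3 - <<'E'
from m import *
o=observe();p=o['position'];print(o['clock'],p,o['ee_rot'])
c=calibration('wrist');print(c['position'],c['attitude'])
im=get_image('wrist'); np.save('w3.npy',im)
for t,z in(('mag_mid',.04),('mag_lip',.044),('stapler',0),('strip_c',.04)):
    for l in landmark_of(t,'wrist')[:2]:
        rc=np.array(l['at'])*[384,512];print(t,rc.round(1),onz('wrist',rc,z,c).round(4),round(l['conf'],2))
strip(z=p[2]-.027)
cv2.imwrite('pics/w3.png',cv2.resize(im[:,:,::-1],(800,600),interpolation=cv2.INTER_CUBIC))
E
```

```text
7.45 [ 0.58451987 -0.09946407  0.23024957] [-2.21925561e+00 -2.22193697e+00  2.83892221e-04]
[ 0.58409079 -0.01963808  0.37249261] [ 2.84451263e+00  6.31678336e-04 -1.86589989e-03]
mag_mid [224.1 193.7] [ 0.5138 -0.1519  0.04  ] 0.57
mag_lip [178.3 192.8] [ 0.5166 -0.1007  0.044 ] 0.78
strip_c [253.5 260. ] [ 0.5846 -0.1865  0.04  ] 0.96
strip_c [78.8 83.4] [ 0.4186 -0.0056  0.04  ] 0.57
wrist 0.89 989 [ 0.4997 -0.0129] rect 499.2 -13.2 len 33.2 7.2 yaw 35.9
wrist 0.61 3547 [ 0.5844 -0.1009] rect 584.5 -109.9 len 105.6 15.0 yaw 89.9
```

View pics/w3.png

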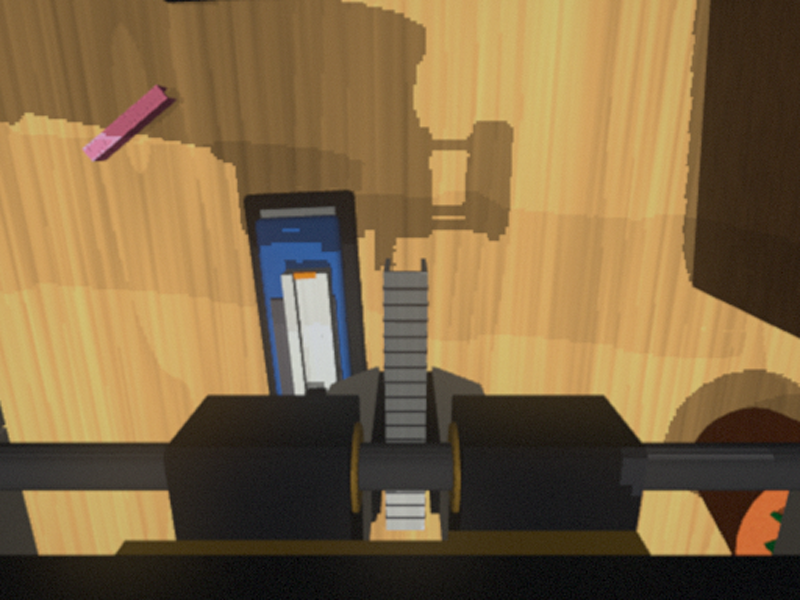

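The strip is held straight in the gripper. The stapler lies left of it, with the orange lip at about (195,176) in the 512-wide picture and the channel running down to about (205,250). I'll zoom in for edges.

```bash
python3 - <<'E'
import numpy as np,cv2
im=np.load('w3.npy')
cv2.imwrite('pics/w3z.png',cv2.resize(im[118:258,150:250,::-1],None,fx=4.25,fy=4.25,interpolation=cv2.INTER_CUBIC))
g=cv2.cvtColor(im,cv2.COLOR_RGB2GRAY).astype(int)
for r in range(172,252,8): print(r,g[r,165:230].tolist())
for r in (174,175,176,177): print(r,[tuple(x) for x in im[r,184:208].tolist()])
E
```

```text
172 [56, 59, 71, 81, 84, 89, 88, 88, 86, 89, 89, 87, 89, 89, 87, 91, 86, 81, 67, 68, 63, 66, 64, 64, 63, 65, 68, 64, 66, 66, 65, 67, 66, 68, 65, 66, 65, 69, 68, 65, 69, 66, 67, 64, 67, 67, 63, 72, 92, 92, 89, 83, 74, 65, 51, 50, 52, 52, 53, 51, 52, 52, 46, 48, 59]
180 [53, 54, 60, 73, 82, 86, 88, 90, 92, 91, 88, 89, 88, 86, 107, 160, 198, 199, 198, 200, 199, 185, 133, 99, 163, 208, 210, 206, 202, 204, 207, 206, 207, 207, 206, 204, 208, 205, 204, 204, 206, 206, 206, 204, 166, 76, 59, 74, 92, 90, 89, 83, 81, 71, 59, 52, 55, 57, 52, 52, 53, 51, 56, 50, 48]
188 [49, 54, 56, 59, 69, 80, 88, 91, 90, 90, 90, 91, 92, 90, 89, 107, 159, 196, 198, 198, 199, 200, 179, 114, 101, 162, 205, 205, 203, 201, 206, 208, 205, 207, 206, 206, 203, 205, 206, 204, 204, 204, 207, 205, 185, 120, 68, 64, 71, 78, 91, 91, 84, 78, 69, 58, 51, 55, 55, 54, 56, 56, 57, 53, 52]
196 [68, 55, 56, 59, 63, 71, 85, 90, 89, 88, 87, 88, 87, 89, 89, 89, 112, 165, 197, 197, 198, 197, 197, 176, 114, 106, 167, 205, 206, 200, 202, 203, 204, 206, 207, 207, 202, 203, 202, 204, 201, 203, 204, 205, 204, 177, 95, 67, 75, 81, 72, 89, 8
[... 2686 characters left out ...]
1, 34), (211, 131, 31), (211, 132, 32), (212, 133, 36), (212, 131, 35), (213, 134, 38), (212, 132, 36), (212, 134, 36), (211, 132, 33), (210, 131, 30), (211, 133, 36), (211, 132, 38), (210, 151, 84), (208, 186, 157), (207, 206, 197), (207, 209, 201), (208, 206, 198), (207, 209, 200), (207, 209, 202)]
177 [(205, 205, 196), (201, 202, 193), (176, 178, 170), (137, 117, 104), (173, 111, 46), (212, 131, 44), (214, 134, 43), (211, 130, 40), (213, 136, 49), (211, 134, 50), (210, 135, 53), (210, 134, 51), (210, 133, 50), (213, 137, 59), (212, 137, 64), (211, 137, 61), (210, 137, 61), (212, 155, 98), (207, 185, 157), (206, 207, 198), (206, 208, 200), (208, 208, 201), (207, 208, 199), (208, 210, 202)]
```

View pics/w3z.png

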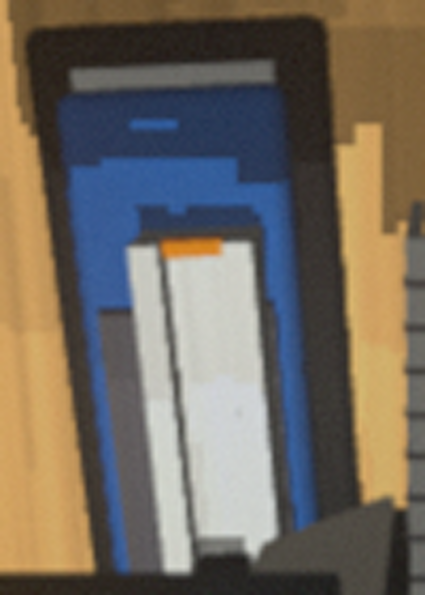

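The zoom shows the two wall tops, with the outer edges at row 180 at columns 179.7 and 209.4, and the lip in orange between about columns 187 and 201. I'll fit the outer edges.

```bash
cat > ch.py <<'E'
from m import *
def edges(im,c,rows,l0,r0,z=.048):
    # outer edges of wall tops near cols l0,r0 (functions of row)
    g=cv2.cvtColor(im,cv2.COLOR_RGB2GRAY).astype(float); L=[];Rr=[]
    for r in rows:
        a=g[r]; gl=np.diff(a)
        def sub(lo,hi,s):
            k=np.arange(lo,hi); w=np.clip(s*gl[k],0,None); w[w<.3*w.max()]=0; return (w*(k+.5)).sum()/w.sum()
        L.append(onz('wrist',(r,sub(int(l0(r))-4,int(l0(r))+5,1)),z,c)); Rr.append(onz('wrist',(r,sub(int(r0(r))-4,int(r0(r))+5,-1)),z,c))
    L=np.array(L);Rr=np.array(Rr)
    fl=np.polyfit(L[:,1],L[:,0],1);fr=np.polyfit(Rr[:,1],Rr[:,0],1)
    for y in(-.1,-.15,-.2): print('y',y,'L',np.polyval(fl,y).round(4),'R',np.polyval(fr,y).round(4),'mid',(np.polyval(fl+fr,y)/2).round(4))
    print('slopes dx/dy',fl[0],fr[0])
E
python3 - <<'E'
from ch import *
im=np.load('w3.npy'); c=calibration('wrist')
edges(im,c,range(180,242,3),lambda r:179.6+(r-180)*.122,lambda r:209.3+(r-180)*.088)
for rc in((176,187.5),(176,201.5),(174.7,194.5)): print(onz('wrist',rc,.044,c))
# base: outer corners
z=.0
for rc in ((125.5,158),(122,226)): print('nose corner',onz('wrist',rc,.01,c))
# strip edges in hand
g=cv2.cvtColor(im,cv2.COLOR_RGB2GRAY).astype(int)
for r in(185,200,215,230): print(r,g[r,238:282].tolist())
E
```

```text
y -0.1 L 0.5047 R 0.5341 mid 0.5194
y -0.15 L 0.5069 R 0.5363 mid 0.5216
y -0.2 L 0.5091 R 0.5385 mid 0.5238
slopes dx/dy -0.04363272388632634 -0.04388435566120538
[ 0.51199531 -0.09986767  0.044     ]
[ 0.52613173 -0.09987794  0.044     ]
[ 0.51914098 -0.0985272   0.044     ]
nose corner [ 0.47657812 -0.05276669  0.01      ]
nose corner [ 0.54915219 -0.04917272  0.01      ]
185 [167, 169, 169, 169, 166, 162, 146, 105, 82, 78, 76, 76, 75, 75, 78, 74, 75, 77, 76, 77, 77, 76, 76, 74, 77, 73, 77, 79, 77, 76, 75, 78, 75, 74, 78, 98, 133, 155, 158, 165, 173, 177, 176, 176]
200 [176, 177, 177, 174, 168, 165, 163, 147, 107, 103, 107, 107, 108, 108, 107, 107, 106, 109, 110, 109, 110, 109, 106, 110, 110, 108, 110, 110, 111, 112, 108, 110, 107, 107, 107, 129, 158, 166, 168, 170, 172, 175, 177, 177]
215 [177, 177, 176, 178, 176, 173, 157, 113, 76, 72, 73, 72, 74, 74, 74, 72, 73, 76, 75, 73, 74, 73, 74, 72, 72, 73, 73, 74, 76, 77, 72, 73, 77, 74, 72, 108, 158, 169, 168, 169, 174, 176, 177, 173]
230 [177, 175, 175, 175, 173, 175, 170, 153, 115, 102, 104, 102, 104, 105, 106, 107, 105, 106, 109, 108, 106, 107, 105, 106, 107, 105, 104, 109, 109, 109, 107, 105, 106, 105, 121, 152, 175, 177, 176, 179, 183, 183, 183, 179]
```

>>> jog_arm:
  plan:
    - {"offset": [-0.218, -0.43, 0.2], "twist": [0, 0, -0.0068], "fingers": -1}
    - {"offset": [-0.218, -0.43, 0.4], "twist": [0, 0, -0.0068], "fingers": -1}
    - {"offset": [-0.218, -0.43, 0.7], "twist": [0, 0, -0.0068], "fingers": -1}
    - {"offset": [-0.218, -0.43, 0.9], "twist": [0, 0, -0.0068], "fingers": -1}
    - {"offset": [-0.218, -0.43, 0.98], "twist": [0, 0, -0.0068], "fingers": -1}
    - {"offset": [-0.218, -0.43, 0.98], "twist": [0, 0, -0.0068], "fingers": -1}
    - {"offset": [-0.218, -0.43, 0.98], "twist": [0, 0, -0.0068], "fingers": -1}
    - {"offset": [-0.218, -0.43, 0.98], "twist": [0, 0, -0.0068], "fingers": -1}

```text
clock: 8.8
position: [0.5214, -0.1339, 0.0848]
ee_rot: [2.172, 2.267, 0.002]
force: [-0.9, 0.3, -0.5]
width: 0.141
gripper_force: 25.0
```

```bash
cat > st.py <<'E'
from ch import *
def st():
    o=observe();p=o['position'];Rm=rot(o['ee_rot']); u=np.array([.0437,-.999])
    u/=np.linalg.norm(u); d=p[:2]-[.5216,-.1505]
    print('t',round(o['clock'],2),'p',p.round(4),'yaw',np.degrees(np.arctan2(Rm[1,0],Rm[0,0])).round(2),'stapler x',(d@u*1000).round(2),'lat(+tool y)',(d@[-u[1],u[0]]*1000).round(2),'bottom',((p[2]-.027)*1000).round(2),'F',o['force'].round(2))
    return o
E
python3 - <<'E'
from st import *
st(); im=get_image('wrist'); 
cv2.imwrite('pics/w4.png',cv2.resize(im[100:340,140:380,::-1],None,fx=2.5,fy=2.5,interpolation=cv2.INTER_CUBIC))
s=get_image('side');cv2.imwrite('pics/sd4.png',s[...,::-1])
E
```

```text
t 8.8 p [ 0.5214 -0.1339  0.0848] yaw 92.45 stapler x -16.57 lat(+tool y) 0.49 bottom 57.8 F [-0.89  0.3  -0.47]
```

View pics/w4.png

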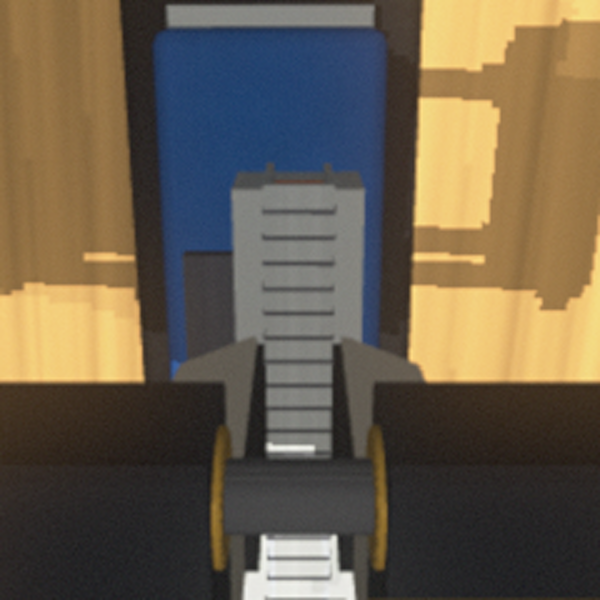

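The strip sits about 0.45 mm to the right of the magazine's centre (crop columns 300 and 298), which agrees with the reported lateral value. I'll correct that and lower it between the walls.

>>> jog_arm:
  plan:
    - {"offset": [0, -0.003, 0.02], "twist": [0, 0, 0], "fingers": -1}
    - {"offset": [0, -0.003, 0.04], "twist": [0, 0, 0], "fingers": -1}
    - {"offset": [0, -0.003, 0.055], "twist": [0, 0, 0], "fingers": -1}
    - {"offset": [0, -0.003, 0.065], "twist": [0, 0, 0], "fingers": -1}
    - {"offset": [0, -0.003, 0.073], "twist": [0, 0, 0], "fingers": -1}
    - {"offset": [0, -0.003, 0.073], "twist": [0, 0, 0], "fingers": -1}
    - {"offset": [0, -0.003, 0.073], "twist": [0, 0, 0], "fingers": -1}
    - {"offset": [0, -0.003, 0.073], "twist": [0, 0, 0], "fingers": -1}

```text
clock: 9.9
position: [0.5201, -0.1339, 0.0733]
ee_rot: [2.174, 2.268, 0.0]
force: [-2.7, 1.0, 8.9]
width: 0.14
gripper_force: 25.0
```

```bash
python3 -c "
from st import *
st()"
```

```text
t 9.9 p [ 0.5201 -0.1339  0.0733] yaw 92.44 stapler x -16.66 lat(+tool y) -0.81 bottom 46.29 F [-2.7   1.    8.89]
```

>>> jog_arm:
  plan:
    - {"offset": [0, 0, -0.03], "twist": [0, 0, 0], "fingers": -1}
    - {"offset": [0, 0, -0.03], "twist": [0, 0, 0], "fingers": -1}
    - {"offset": [0, 0, -0.03], "twist": [0, 0, 0], "fingers": -1}
    - {"offset": [0, 0, -0.03], "twist": [0, 0, 0], "fingers": -1}

```text
clock: 10.4
position: [0.52, -0.1339, 0.077]
ee_rot: [-2.173, -2.268, 0.0]
force: [-0.5, 0.2, -0.9]
width: 0.137
gripper_force: 25.0
```

```bash
python3 - <<'E'
from st import *
for i in range(6):
    st(); c=calibration('wrist'); im=get_image('wrist')
np.save('w5.npy',im); print(c['position'],c['attitude'])
g=cv2.cvtColor(im,cv2.COLOR_RGB2GRAY).astype(float)
# edges sub-pixel at several rows: magazine outer edges & strip edges
for r in range(178,234,6):
    d=np.diff(g[r-1:r+2].mean(0)); k=[i for i in range(222,300) if abs(d[i])>12 and abs(d[i])>=abs(d[i-1]) and abs(d[i])>=abs(d[i+1])]
    out=[]
    for i in k:
        w=np.abs(d[i-1:i+2]); out.append(round(float((w*np.arange(i-1,i+2)).sum()/w.sum()+.5),1))
    print(r,[(a,int(d[i])) for a,i in zip(out,k)])
E
```

```text
t 10.4 p [ 0.52   -0.1339  0.077 ] yaw 92.44 stapler x -16.65 lat(+tool y) -0.92 bottom 50.02 F [-0.53  0.16 -0.89]
t 10.45 p [ 0.52   -0.1339  0.077 ] yaw 92.45 stapler x -16.69 lat(+tool y) -0.89 bottom 50.03 F [-0.19 -0.39  0.17]
t 10.5 p [ 0.52   -0.1339  0.0771] yaw 92.44 stapler x -16.66 lat(+tool y) -0.89 bottom 50.07 F [ 0.66  0.26 -1.17]
t 10.55 p [ 0.52   -0.1339  0.0771] yaw 92.44 stapler x -16.67 lat(+tool y) -0.85 bottom 50.11 F [ 0.09 -0.11 -1.37]
t 10.6 p [ 0.5201 -0.1339  0.0771] yaw 92.44 stapler x -16.65 lat(+tool y) -0.82 bottom 50.14 F [-0.72 -0.05 -0.57]
t 10.65 p [ 0.52   -0.1339  0.0771] yaw 92.44 stapler x -16.65 lat(+tool y) -0.84 bottom 50.14 F [ 0.05  0.46 -0.8 ]
[ 0.51620529 -0.05403079  0.21934982] [2.84325708 0.0593068  0.00831165]
178 [(233.7, 12), (244.6, 18), (273.6, -20)]
184 [(233.7, 34), (244.2, -20), (276.3, 19), (289.1, -32)]
190 [(233.8, 32), (274.4, -13), (276.4, 16), (288.8, -30)]
196 [(234.0, 33), (244.5, -13), (275.6, 15), (288.7, -30)]
202 [(234.1, 33), (274.8, -14), (288.5, -38)]
208 [(234.4, 34), (275.4, 16), (288.5, -35)]
214 [(234.6, 35), (244.2, -15), (275.3, 18), (288.4, -41)]
220 [(234.6, 33), (274.0, -12), (275.2, 24), (288.3, -40)]
226 [(234.8, 33), (275.3, 23), (288.2, -32)]
232 [(235.1, 34), (275.2, 24), (287.8, -26)]
```

>>> jog_arm:
  plan:
    - {"offset": [0, 0.006, 0], "twist": [0, 0, 0], "fingers": -1}
    - {"offset": [0, 0.006, 0], "twist": [0, 0, 0], "fingers": -1}
    - {"offset": [0, 0.006, 0.008], "twist": [0, 0, 0], "fingers": -1}
    - {"offset": [0, 0.006, 0.015], "twist": [0, 0, 0], "fingers": -1}
    - {"offset": [0, 0.006, 0.022], "twist": [0, 0, 0], "fingers": -1}
    - {"offset": [0, 0.006, 0.03], "twist": [0, 0, 0], "fingers": -1}
    - {"offset": [0, 0.006, 0.03], "twist": [0, 0, 0], "fingers": -1}
    - {"offset": [0, 0.006, 0.03], "twist": [0, 0, 0], "fingers": -1}

```text
clock: 11.7
position: [0.521, -0.1339, 0.0727]
ee_rot: [2.174, 2.268, -0.0]
force: [-0.5, -0.6, -0.7]
width: 0.142
gripper_force: 25.0
```

```bash
python3 -c "
from st import *
st()"
```

```text
t 11.7 p [ 0.521  -0.1339  0.0727] yaw 92.44 stapler x -16.63 lat(+tool y) 0.13 bottom 45.74 F [-0.49 -0.63 -0.72]
```

>>> jog_arm:
  plan:
    - {"offset": [-0.02, 0, 0], "twist": [0, 0, 0], "fingers": -1}
    - {"offset": [-0.04, 0, 0], "twist": [0, 0, 0], "fingers": -1}
    - {"offset": [-0.06, 0, 0], "twist": [0, 0, 0], "fingers": -1}
    - {"offset": [-0.08, 0, 0], "twist": [0, 0, 0], "fingers": -1}
    - {"offset": [-0.1, 0, 0], "twist": [0, 0, 0], "fingers": -1}
    - {"offset": [-0.108, 0, 0], "twist": [0, 0, 0], "fingers": -1}
    - {"offset": [-0.108, 0, 0], "twist": [0, 0, 0], "fingers": -1}
    - {"offset": [-0.108, 0, 0], "twist": [0, 0, 0], "fingers": -1}

```text
clock: 12.7
position: [0.5217, -0.1497, 0.0727]
ee_rot: [-2.173, -2.268, -0.0]
force: [-0.1, 5.8, 0.2]
width: 0.132
gripper_force: 25.0
```

```bash
python3 - <<'E'
from st import *
st(); im=get_image('wrist');st()
cv2.imwrite('pics/w6.png',cv2.resize(im[100:340,140:380,::-1],None,fx=2.5,fy=2.5,interpolation=cv2.INTER_CUBIC))
E
```

```text
t 12.7 p [ 0.5217 -0.1497  0.0727] yaw 92.46 stapler x -0.76 lat(+tool y) 0.08 bottom 45.71 F [-0.06  5.79  0.17]
t 12.75 p [ 0.5217 -0.1497  0.0727] yaw 92.46 stapler x -0.79 lat(+tool y) 0.11 bottom 45.72 F [-0.29  4.92  0.68]
```

View pics/w6.png

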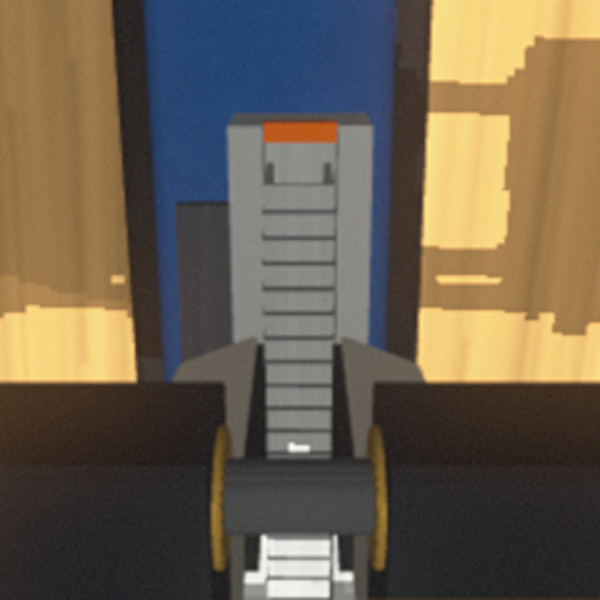

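The strip's front end is now about 4 mm behind the lip (lip rows 122–142, strip front about row 162) and the follower force is about 5 N. I'll lower it to the floor, ease it forward, then check.

>>> jog_arm:
  plan:
    - {"offset": [0, 0, 0.01], "twist": [0, 0, 0], "fingers": -1}
    - {"offset": [0, 0, 0.02], "twist": [0, 0, 0], "fingers": -1}
    - {"offset": [0, 0, 0.03], "twist": [0, 0, 0], "fingers": -1}
    - {"offset": [0, 0, 0.038], "twist": [0, 0, 0], "fingers": -1}
    - {"offset": [0, 0, 0.038], "twist": [0, 0, 0], "fingers": -1}
    - {"offset": [0, 0, 0.038], "twist": [0, 0, 0], "fingers": -1}
    - {"offset": [0, 0, 0.038], "twist": [0, 0, 0], "fingers": -1}

```text
clock: 13.62
position: [0.5219, -0.1497, 0.0672]
ee_rot: [2.173, 2.269, 0.001]
force: [-0.0, 4.9, 2.0]
width: 0.139
gripper_force: 25.0
```

```bash
python3 -c "
from st import *
st()"
```

```text
t 13.62 p [ 0.5219 -0.1497  0.0672] yaw 92.46 stapler x -0.76 lat(+tool y) 0.31 bottom 40.2 F [-0.    4.91  1.97]
```

>>> jog_arm:
  plan:
    - {"offset": [0.005, -0.001, 0.002], "twist": [0, 0, 0], "fingers": -1}
    - {"offset": [0.01, -0.001, 0.002], "twist": [0, 0, 0], "fingers": -1}
    - {"offset": [0.015, -0.001, 0.002], "twist": [0, 0, 0], "fingers": -1}
    - {"offset": [0.02, -0.001, 0.002], "twist": [0, 0, 0], "fingers": -1}
    - {"offset": [0.023, -0.001, 0.002], "twist": [0, 0, 0], "fingers": -1}
    - {"offset": [0.023, -0.001, 0.002], "twist": [0, 0, 0], "fingers": -1}
    - {"offset": [0.023, -0.001, 0.002], "twist": [0, 0, 0], "fingers": -1}

```text
clock: 14.5
position: [0.5215, -0.1466, 0.0668]
ee_rot: [2.173, 2.268, 0.0]
force: [0.9, 5.4, 3.1]
width: 0.135
gripper_force: 25.0
```

```bash
python3 -c "
from st import *
st()"
```

```text
t 14.5 p [ 0.5215 -0.1466  0.0668] yaw 92.44 stapler x -3.89 lat(+tool y) 0.09 bottom 39.8 F [0.88 5.44 3.08]
```

>>> jog_arm:
  plan:
    - {"offset": [0.006, 0, 0], "twist": [0, 0, 0], "fingers": -1}
    - {"offset": [0.006, 0, 0], "twist": [0, 0, 0], "fingers": -0.3}
    - {"offset": [0.006, 0, 0], "twist": [0, 0, 0], "fingers": -0.3}
    - {"offset": [0.006, 0, 0], "twist": [0, 0, 0], "fingers": -0.3}
    - {"offset": [0.006, 0, 0], "twist": [0, 0, 0], "fingers": -0.3}
    - {"offset": [0.006, 0, -0.1], "twist": [0, 0, 0], "fingers": -0.3}
    - {"offset": [0.006, 0, -0.3], "twist": [0, 0, 0], "fingers": -0.1}
    - {"offset": [0.006, 0, -0.6], "twist": [0, 0, 0], "fingers": -0.1}
    - {"offset": [-0.5, 0, -0.9], "twist": [0, 0, 0], "fingers": -0.1}
    - {"offset": [-0.5, 0, -0.9], "twist": [0, 0, 0], "fingers": -0.1}
    - {"offset": [-0.5, 0, -0.9], "twist": [0, 0, 0], "fingers": -0.1}
    - {"offset": [-0.5, 0, -0.9], "twist": [0, 0, 0], "fingers": -0.1}

```text
clock: 16.0
position: [0.5243, -0.2202, 0.2016]
ee_rot: [-2.172, -2.269, -0.001]
force: [-1.2, 1.1, -0.7]
width: 0.453
gripper_force: 0.0
```

```bash
python3 - <<'E'
from st import *
st(); c=calibration('wrist'); im=get_image('wrist')
np.save('w7.npy',im);print(c['position'],c['attitude'])
cv2.imwrite('pics/w7.png',cv2.resize(im[60:360,110:410,::-1],(600,600),interpolation=cv2.INTER_CUBIC))
E
```

```text
t 16.0 p [ 0.5243 -0.2202  0.2016] yaw 92.5 stapler x 69.71 lat(+tool y) -0.3 bottom 174.57 F [-1.24  1.06 -0.74]
[ 0.52047453 -0.1404316   0.34383318] [2.84421264 0.06079163 0.00803564]
```

View pics/w7.png

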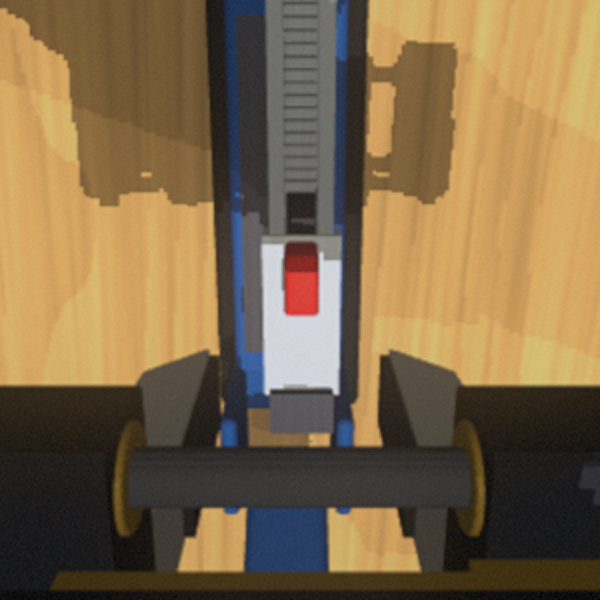

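The strip lies in the channel with its rear end at about full-picture row 157, the black follower behind it. The red tab's top covers about rows 194–217, columns 252–269. That was my last picture, so from here I'll use numbers only.

```bash
python3 - <<'E'
from st import *
im=np.load('w7.npy').astype(int); c=calibration('wrist')
u=np.array([.0437,-.999]);u/=np.linalg.norm(u)
def s(P): d=np.array(P[:2])-[.5216,-.1505]; return (d@u*1000).round(1),(d@[-u[1],u[0]]*1000).round(1)
m=(im[...,0]>180)&(im[...,1]<80); a=np.argwhere(m[150:250,230:290])+[150,230]
print('bright red rows',a.min(0),a.max(0))
for r in (a[:,0].min()-.5,a[:,0].max()+.5): print('tab edge',r,s(onz('wrist',(r,a[:,1].mean()),.089,c)))
print('rail front',s(onz('wrist',(177.5,260),.065,c)),'strip rear',s(onz('wrist',(157,260),.06,c)))
col=im[120:235,258:262].mean((1,2)).astype(int);print(col.tolist())
get_image('side');get_image('scene')
for n in('side','scene'):
  for l in landmark_of('strip_c',n)[:5]:
    rc=np.array(l['at'])*[384,512];print(n,rc.round(),s(onz(n,rc,.05)),onz(n,rc,.05).round(3),round(l['conf'],2))
  print(n,'expected px',proj(n,[.5216-.003*.0437,-.1475,.05]))
E
```

```text
bright red rows [196 253] [216 268]
tab edge 195.5 (np.float64(66.2), np.float64(0.0))
tab edge 216.5 (np.float64(84.0), np.float64(0.0))
rail front (np.float64(57.4), np.float64(-0.3)) strip rear (np.float64(40.6), np.float64(-0.3))
[89, 105, 110, 111, 109, 92, 81, 102, 110, 110, 109, 100, 87, 101, 110, 110, 110, 99, 85, 102, 109, 110, 109, 99, 86, 99, 110, 110, 108, 91, 79, 100, 109, 109, 108, 95, 61, 37, 36, 36, 38, 38, 38, 38, 39, 40, 38, 38, 40, 63, 71, 56, 43, 41, 39, 37, 43, 85, 126, 137, 109, 69, 51, 52, 53, 53, 53, 59, 66, 70, 71, 72, 72, 72, 72, 75, 103, 113, 113, 112, 114, 112, 114, 114, 114, 115, 115, 114, 112, 113, 112, 112, 112, 112, 111, 111, 110, 144, 197, 216, 215, 214, 215, 215, 215, 214, 214, 214, 214, 214, 214, 214, 214, 213, 215]
side [300. 365.] (np.float64(-519.0), np.float64(-187.5)) [0.312 0.36  0.05 ] 0.75
side [238. 333.] (np.float64(-395.8), np.float64(-153.1)) [0.351 0.238 0.05 ] 0.7
side [114. 249.] (np.float64(-6.3), np.float64(11.4)) [ 0.533 -0.144  0.05 ] 0.67
side [164. 300.] (np.float64(-195.2), np.float64(-106.9)) [0.406 0.04  0.05 ] 0.62
side expected px [[113.41694881 253.17844216]]
scene [168. 355.] (np.float64(-497.0), np.float64(-152.3)) [0.348 0.339 0.05 ] 0.7
scene [169. 151.] (np.float64(-3.0), np.float64(-0.5)) [ 0.521 -0.148  0.05 ] 0.67
scene [165. 300.] (np.float64(-361.8), np.float64(-122.7)) [0.383 0.206 0.05 ] 0.57
scene [161. 223.] (np.float64(-169.2), np.float64(-79.8)) [0.434 0.015 0.05 ] 0.45
scene expected px [[169.63071557 150.92316462]]
```

>>> jog_arm:
  plan:
    - {"offset": [0.011, 0.001, 0.2], "twist": [0, 0, 0], "fingers": -0.2}
    - {"offset": [0.011, 0.001, 0.4], "twist": [0, 0, 0], "fingers": -0.2}
    - {"offset": [0.011, 0.001, 0.55], "twist": [0, 0, 0], "fingers": -0.2}
    - {"offset": [0.011, 0.001, 0.65], "twist": [0, 0, 0], "fingers": -0.2}
    - {"offset": [0.011, 0.001, 0.72], "twist": [0, 0, 0], "fingers": -0.2}
    - {"offset": [0.011, 0.001, 0.755], "twist": [0, 0, 0], "fingers": -0.2}
    - {"offset": [0.011, 0.001, 0.755], "twist": [0, 0, 0], "fingers": -0.2}
    - {"offset": [0.011, 0.001, 0.755], "twist": [0, 0, 0], "fingers": -0.2}
  newtons: 20

```text
clock: 17.25
position: [0.525, -0.22, 0.0891]
ee_rot: [2.173, 2.268, 0.001]
force: [-0.9, 0.1, 0.1]
width: 0.401
gripper_force: 0.0
```

```bash
python3 -c "
from st import *
st()"
```

```text
t 17.25 p [ 0.525  -0.22    0.0891] yaw 92.44 stapler x 69.62 lat(+tool y) 0.4 bottom 62.07 F [-0.87  0.11  0.06]
```

>>> jog_arm:
  plan:
    - {"offset": [0, -0.003, 0], "twist": [0, 0, 0], "fingers": -1}
    - {"offset": [0, -0.003, 0], "twist": [0, 0, 0], "fingers": -1}
    - {"offset": [0, -0.003, 0], "twist": [0, 0, 0], "fingers": -1}
    - {"offset": [0, -0.003, 0], "twist": [0, 0, 0], "fingers": -1}
    - {"offset": [0, -0.003, 0], "twist": [0, 0, 0], "fingers": -1}

```text
clock: 17.88
position: [0.525, -0.2199, 0.0888]
ee_rot: [2.172, 2.268, 0.001]
force: [4.5, -0.1, -0.9]
width: 0.154
gripper_force: 20.0
```

>>> jog_arm:
  plan:
    - {"offset": [0.04, 0, 0], "twist": [0, 0, 0], "fingers": -1}
    - {"offset": [0.08, 0, 0], "twist": [0, 0, 0], "fingers": -1}
    - {"offset": [0.12, 0, 0], "twist": [0, 0, 0], "fingers": -1}
    - {"offset": [0.16, 0, 0], "twist": [0, 0, 0], "fingers": -1}
    - {"offset": [0.2, 0, 0], "twist": [0, 0, 0], "fingers": -1}
    - {"offset": [0.2, 0, 0], "twist": [0, 0, 0], "fingers": -1}

```text
clock: 18.62
position: [0.5237, -0.1902, 0.0888]
ee_rot: [2.172, 2.267, 0.001]
force: [6.2, -0.9, -0.2]
width: 0.146
gripper_force: 20.0
```

```bash
python3 -c "
from st import *
st()"
```

```text
t 18.62 p [ 0.5237 -0.1902  0.0888] yaw 92.45 stapler x 39.73 lat(+tool y) 0.32 bottom 61.8 F [ 6.19 -0.92 -0.17]
```

>>> jog_arm:
  plan:
    - {"offset": [0.04, 0.003, 0], "twist": [0, 0, 0], "fingers": -1}
    - {"offset": [0.08, 0.003, 0], "twist": [0, 0, 0], "fingers": -1}
    - {"offset": [0.12, 0.003, 0], "twist": [0, 0, 0], "fingers": -1}
    - {"offset": [0.16, 0.003, 0], "twist": [0, 0, 0], "fingers": -1}
    - {"offset": [0.2, 0.003, 0], "twist": [0, 0, 0], "fingers": -1}
    - {"offset": [0.24, 0.003, 0], "twist": [0, 0, 0], "fingers": -1}
    - {"offset": [0.26, 0.003, 0], "twist": [0, 0, 0], "fingers": -1}
    - {"offset": [0.26, 0.003, 0], "twist": [0, 0, 0], "fingers": -1}

```text
clock: 19.62
position: [0.522, -0.1514, 0.0888]
ee_rot: [2.173, 2.267, 0.0]
force: [3.1, -1.7, 2.5]
width: 0.147
gripper_force: 20.0
```

```bash
python3 -c "
from st import *
st()"
```

```text
t 19.62 p [ 0.522  -0.1514  0.0888] yaw 92.43 stapler x 0.91 lat(+tool y) 0.36 bottom 61.76 F [ 3.13 -1.75  2.47]
```

>>> jog_arm:
  plan:
    - {"offset": [0.008, 0.001, 0], "twist": [0, 0, 0], "fingers": -1}
    - {"offset": [0.016, 0.001, 0], "twist": [0, 0, 0], "fingers": -1}
    - {"offset": [0.024, 0.001, 0], "twist": [0, 0, 0], "fingers": -1}
    - {"offset": [0.03, 0.001, 0], "twist": [0, 0, 0], "fingers": -1}
    - {"offset": [0.03, 0.001, 0], "twist": [0, 0, 0], "fingers": -1}
    - {"offset": [0.03, 0.001, 0], "twist": [0, 0, 0], "fingers": -1}

```text
clock: 20.38
position: [0.5218, -0.1464, 0.0887]
ee_rot: [2.173, 2.268, 0.0]
force: [2.8, -4.0, 5.4]
width: 0.146
gripper_force: 20.0
```

```bash
python3 -c "
from st import *
st()"
```

```text
t 20.38 p [ 0.5218 -0.1464  0.0887] yaw 92.44 stapler x -4.11 lat(+tool y) 0.36 bottom 61.68 F [ 2.75 -3.98  5.38]
```

>>> jog_arm:
  plan:
    - {"offset": [0.006, 0.001, 0], "twist": [0, 0, 0], "fingers": -1}
    - {"offset": [0.012, 0.001, 0], "twist": [0, 0, 0], "fingers": -1}
    - {"offset": [0.012, 0.001, 0], "twist": [0, 0, 0], "fingers": -1}
    - {"offset": [0.012, 0.001, 0], "twist": [0, 0, 0], "fingers": -1}

```text
clock: 20.88
position: [0.5218, -0.1449, 0.0887]
ee_rot: [2.173, 2.268, -0.0]
force: [2.7, -4.5, 6.3]
width: 0.154
gripper_force: 20.0
```

>>> jog_arm:
  plan:
    - {"offset": [0.006, 0, 0], "twist": [0, 0, 0], "fingers": -1}
    - {"offset": [0.012, 0, 0], "twist": [0, 0, 0], "fingers": -1}
    - {"offset": [0.012, 0, 0], "twist": [0, 0, 0], "fingers": -1}
    - {"offset": [0.012, 0, 0], "twist": [0, 0, 0], "fingers": -1}

```text
clock: 21.38
position: [0.5218, -0.1445, 0.0887]
ee_rot: [2.174, 2.266, -0.001]
force: [3.5, -8.5, 4.2]
width: 0.152
gripper_force: 20.0
```

```bash
python3 -c "
from st import *
st()"
```

```text
t 21.38 p [ 0.5218 -0.1445  0.0887] yaw 92.37 stapler x -5.95 lat(+tool y) 0.44 bottom 61.73 F [ 3.46 -8.5   4.23]
```

>>> jog_arm:
  plan:
    - {"offset": [0.006, 0, 0], "twist": [0, 0, 0], "fingers": -1}
    - {"offset": [0.01, 0, 0], "twist": [0, 0, 0], "fingers": -1}
    - {"offset": [0.01, 0, 0], "twist": [0, 0, 0], "fingers": -1}
    - {"offset": [0.01, 0, 0], "twist": [0, 0, 0], "fingers": -1}

```text
clock: 21.88
position: [0.5217, -0.1443, 0.0887]
ee_rot: [2.174, 2.264, -0.003]
force: [3.1, -12.3, 2.3]
width: 0.15
gripper_force: 20.0
```

>>> jog_arm:
  plan:
    - {"offset": [-0.005, 0, 0], "twist": [0, 0, 0], "fingers": -1}
    - {"offset": [-0.005, 0, 0], "twist": [0, 0, 0], "fingers": -0.3}
    - {"offset": [-0.005, 0, 0], "twist": [0, 0, 0], "fingers": -0.1}
    - {"offset": [-0.005, 0, 0], "twist": [0, 0, 0], "fingers": -0.1}
    - {"offset": [-0.005, 0, 0], "twist": [0, 0, 0], "fingers": -0.1}
    - {"offset": [-0.005, 0, -0.2], "twist": [0, 0, 0], "fingers": -0.1}
    - {"offset": [-0.005, 0, -0.4], "twist": [0, 0, 0], "fingers": -0.1}
    - {"offset": [-0.005, 0, -0.7], "twist": [0, 0, 0], "fingers": 0}
    - {"offset": [-0.1, 0, -0.8], "twist": [0, 0, 0], "fingers": 0}
    - {"offset": [-0.1, 0, -0.8], "twist": [0, 0, 0], "fingers": 0}
    - {"offset": [-0.1, 0, -0.8], "twist": [0, 0, 0], "fingers": 0}
    - {"offset": [-0.1, 0, -0.8], "twist": [0, 0, 0], "fingers": 0}

```text
clock: 23.38
position: [0.5216, -0.1555, 0.2073]
ee_rot: [-2.171, -2.268, 0.001]
force: [0.4, -1.0, 0.5]
width: 0.502
gripper_force: 0.0
```

```bash
python3 - <<'E'
from st import *
st(); c=calibration('wrist'); im=get_image('wrist').astype(int); np.save('w8.npy',im)
u=np.array([.0437,-.999]);u/=np.linalg.norm(u)
def s(P): d=np.array(P[:2])-[.5216,-.1505]; return (d@u*1000).round(1),(d@[-u[1],u[0]]*1000).round(1)
m=(im[...,0]>90)&(im[...,1]<60)&(im[...,2]<60); a=np.argwhere(m[100:280,230:300])+[100,230]
print('red rows',a.min(0),a.max(0)); 
for r in (a[:,0].min()-.5,a[:,0].max()+.5): print(r,s(onz('wrist',(r,a[:,1].mean()),.089,c)))
mo=(im[...,0]>130)&(im[...,0]-im[...,2]>80)&(im[...,0]-im[...,1]>50)&(im[...,1]>60); b=np.argwhere(mo[60:200,230:300])+[60,230]
print('lip',b.min(0),b.max(0),s(onz('wrist',(b[:,0].max()+.5,b[:,1].mean()),.044,c)),s(onz('wrist',(b[:,0].min()-.5,b[:,1].mean()),.044,c)))
# predicted rows along channel centre for given stapler x (true zero offset guess 0 / -1.4)
P=lambda x,z:proj('wrist',[.5216+u[0]*x/1000,-.1505+u[1]*x/1000,z],c)[0].round(1)
for x,z in((-52,.044),(-48,.044),(-48,.06),(-15,.065),(-13,.089),(13,.089)): print(x,z,P(x,z))
for col in (252,260,268): print(col,im[90:250,col-1:col+2].mean((1,2)).astype(int).tolist())
E
```

```text
t 23.38 p [ 0.5216 -0.1555  0.2073] yaw 92.48 stapler x 5.03 lat(+tool y) -0.21 bottom 180.29 F [ 0.42 -0.97  0.49]
red rows [173 252] [201 268]
172.5 (np.float64(-15.4), np.float64(-0.4))
201.5 (np.float64(8.9), np.float64(-0.4))
lip [117 252] [199 299] (np.float64(21.4), np.float64(1.6)) (np.float64(-56.1), np.float64(1.5))
-52 0.044 [121.2 260.3]
-48 0.044 [125.8 260.4]
-48 0.06 [127.4 260.4]
-15 0.065 [166.7 260.4]
-13 0.089 [175.4 260.4]
13 0.089 [206.2 260.4]
252 [59, 59, 59, 59, 58, 58, 59, 57, 58, 57, 58, 57, 58, 56, 58, 59, 56, 56, 57, 59, 57, 56, 58, 56, 56, 56, 57, 57, 64, 82, 90, 90, 91, 87, 86, 96, 102, 101, 102, 100, 89, 91, 100, 102, 101, 96, 89, 91, 99, 102, 102, 99, 90, 98, 106, 106, 102, 100, 87, 95, 102, 101, 101, 94, 86, 96, 101, 102, 100, 94, 91, 97, 100, 101, 107, 127, 135, 134, 118, 106, 97, 92, 93, 91, 86, 85, 88, 92, 91, 91, 108, 114, 114, 114, 114, 115, 114, 115, 115, 113, 116, 122, 133, 136, 137, 138, 136, 136, 138, 137, 137, 138, 171, 201, 213, 213, 213, 212, 214, 213, 213, 213, 213, 213, 212, 213, 213, 213, 213, 213, 213, 213, 212, 213, 213, 213, 214, 213
[... 889 characters left out ...]
58, 59, 58, 59, 58, 60, 59, 59, 60, 60, 59, 61, 60, 58, 61, 62, 61, 60, 65, 82, 88, 87, 89, 92, 93, 99, 103, 104, 103, 102, 96, 96, 101, 103, 102, 102, 98, 99, 101, 103, 101, 99, 92, 99, 103, 103, 105, 103, 97, 134, 148, 124, 103, 95, 89, 98, 102, 102, 102, 96, 93, 99, 102, 103, 107, 127, 137, 126, 111, 114, 121, 110, 89, 77, 78, 81, 82, 83, 81, 81, 87, 113, 125, 117, 106, 102, 101, 103, 101, 102, 103, 103, 103, 116, 123, 121, 122, 121, 122, 120, 122, 138, 160, 194, 210, 214, 214, 213, 214, 214, 213, 213, 214, 213, 213, 213, 213, 214, 213, 214, 212, 213, 213, 214, 212, 213, 213, 214, 213, 214, 213, 214, 212, 214, 212, 213, 214, 212, 213, 213, 214, 213, 214, 212, 203, 198, 197, 195, 187, 185]
```

```bash
python3 -c "
from cell import *
print(sign_off())"
```

```text
the job is handed in; nothing more can be done
None
```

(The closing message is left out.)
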